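# Shut off the gas at the bench valve box

## Task

Push the cover of the white valve box on the bench all the way back over the rear of the box, away from the robot, so that the two valves show; then push the handle with the round disc on its end fully shut, a quarter turn clockwise until it stops across its pipe. Only push with the fingertips: do not move the other handle, and leave the other things on the bench where they stand.

Things in the scene. Friction and masses are not known exactly. Their poses are not given: they have to be found in the camera images.
- valve_box: low white box fixed to the bench, 290 mm (x) by 310 mm (y). Origin: centre of its underside; x away from the robot (turned up to 0.3 rad), y left, z up. Front half: open well, inside x -137 to +6, y -147 to +147 mm, floor 6 mm, walls 70 mm above the bench, side rails (8 mm wide) 82 mm. Rear half: closed, grey, 69 mm high. In the well: two valves on pipes along x, up to 35 mm high (stems 47 mm, below the axes)
- cover (a joint): travel (m) of the aluminium cover (145 x 292 x 6 mm, top face 76.5 mm above the bench) along the box's +x: 0 = covers the whole well, 0.14 = fully back over the rear half. Starts at 0 to 0.02. Firm stops at both ends; sliding takes about 3 N; it cannot come off and stays where it is left
- cover_ridge (a point): middle of the top of the cover's upright ridge (12 mm thick in box x, 120 mm long in box y, from 76.5 to 100.5 mm above the bench), in the middle of the cover; moves with it
- round_handle (a joint): turn (rad) of the steel handle with the round disc on its end: 0 = open (it points to the box's -x, along its pipe), 1.571 = shut (it points to the box's +y, across its pipe); firm stops at both ends. Grows clockwise seen from above; starts at 0 to 0.35. Stays where it is left; turning takes 0.12 N m (about 3 N at 45 mm from the axis)
- round_axis (a point): point on the vertical turning axis of the handle with the round disc on its end, 60 mm above the bench, level with the handle's top. It lies at box x = -35 mm and box y = +55 or -85 mm (the two valves may stand either way round)
- square_handle (a joint): turn (rad) of the steel handle with the plain square end: 0 = open (it points to the box's -x, along its pipe), 1.571 = shut (it points to the box's +y, across its pipe); firm stops at both ends. Grows clockwise seen from above; starts at 0 to 0.35. Stays where it is left; turning takes 0.12 N m (about 3 N at 45 mm from the axis)
- square_axis (a point): point on the vertical turning axis of the handle with the plain square end, 60 mm above the bench, level with the handle's top. It lies at box x = -35 mm and box y = +55 or -85 mm (the two valves may stand either way round)
- square_end (a point): point on top of the plain bar handle near its square end, 58 mm from its axis. Steel bar 14 mm wide, from 46 to 60 mm above the bench, reaching 60 mm from the axis
- round_end (a point): centre of the top of the round disc (32 mm wide) on the end of the marked handle, 58 mm from its axis. The handle is a steel bar 14 mm wide; bar and disc reach from 46 to 60 mm above the bench; free space below the bar
- tip_box: bystander: blue plastic box, 85 x 120 x 60 mm; loose; origin: centre of its underside
- reagent_bottle: bystander: amber bottle, 60 mm wide, 130 mm tall; loose; origin: centre of its underside
- beaker: bystander: open glass beaker, 66 mm wide, 85 mm tall; loose; origin: centre of its underside
- petri_stack: bystander: clear disc-shaped stack of dishes, 90 mm wide, 32 mm tall; loose; origin: centre of its underside
- sample_jar: bystander: small white jar, 44 mm wide, 55 mm tall; loose; origin: centre of its underside
- slide_box: bystander: flat black box, 50 x 90 x 32 mm; loose; origin: centre of its underside
- eraser_block: bystander: grey block, 45 x 65 x 28 mm; loose; origin: centre of its underside

How it is judged:
By the outcome, as a careful person would: the job done as asked, in the order asked, and still so for the second after the job is handed in, with the robot touching nothing.
It also fails if it takes over 48 s, if anything falls off the work surface, if the arm or the gripper's body presses on something with over 40 N, if the wrist force passes 120 N, or if a joint passes its speed limit or range.

## Robot

A 6-joint arm with a two-finger parallel gripper is mounted at the origin on the work surface. World frame = base frame: x ahead of the robot, y to its left, z up, the work surface at z = 0. Lengths are in mm, angles in rad, forces in N, time in s.
With the tool pointing down it reaches from about 400 to 925 mm from the base axis. Payload 12.5 kg.
Tool frame: the origin (TCP) lies midway between the tips of the shut fingers; the grasp point (between the pads) lies 19 mm behind it; z points along the fingers, y is the direction in which the jaws open and shut (so a half turn about z gives the same grasp; the last joint's range is limited). The gripper opens to 95 mm and grips with 3 to 60 N. Pads are 20 mm wide; open, the fingers measure 119 mm over their backs; the gripper's body (75 mm by 180 mm) begins 59 mm behind the grasp point.
Start: joints at [-1.428, 0.491, 1.559, -0, 1.092, -0.106], TCP at [153.923, -605.768, 214.661] pointing down, gripper open.
Joint ranges: [-3.1, 3.1], [-0.84, 2.19], [0.05, 2.79], [-1.13, 4.28], [0.06, 2.93], [-2.69, 2.69]. Speed limits (rad/s): [2.22, 2.22, 2.79, 3.14, 3.14, 3.14].

## Interface

Orientations are given as [roll, pitch, yaw] about the fixed x, y, z axes, in that order (R = Rz(yaw) Ry(pitch) Rx(roll)).
In Python, from cell import * gives the robot as it stands. The module is installed in compiled form; this text tells all that it offers.
- The arm moves only by the tool carry_out, never from a script. Its argument "moves" is a list of rows, each an object of numbers: "dx", "dy", "dz": the shift along the tool's x, y, z in m; "twist": the turn about the tool's z in degrees. A call has 1 to 5 rows; each row is the pose to reach, as a shift and turn from the pose commanded when the call began, along the tool's axes at that moment; what a row does not reach only later rows make up. A row lasts 1/10 s, in which the tool goes at most 50 mm and 8.59 degrees, less where a joint would pass 70% of its speed; a pose out of reach is approached as far as the arm can. A call with a gripper value outside its range is refused whole. "grip" is the finger opening in m, from 0 to 0.0951, set as the call begins (left out, the last holds). The fingers move at their own pace and stop on an object; the grip force is fixed at half the most. Time passes only in rows, so rows that repeat a pose let the fingers close. It gives the time, the measured TCP pose, the force and the opening at its end, in the units of the state.
- state(): the state, without advancing time (a new reading comes with each control period).
- read_camera(name): name is "scene" or "side" or "wrist"; returns (picture, depth): 384x512x3 uint8, red, green, blue; 384x512 float32, mm along the optical axis (not along the pixel's ray), 0 where there is no reading.
- camera_info(name): a dict with "mtx" (3x3 intrinsics, pixels), "R" (3x3) and "t" (3): a world point X has camera coordinates R X + t. Camera axes: x right, y down, z forward; pixel columns grow to the right and rows downward; lengths in mm; the calibration is good to about 2 mm. A picture is of the moment at which its call begins: read the wrist's pose just before it. camera_info takes no time and is no camera call; for the wrist camera it gives the pose at the moment of the call.
- job_done(): hands the job in, once; it reports no verdict.
The state is a dict: "t": time; "joints": joint angles; "qvel": joint speeds; "tau": joint torques, N m; "eef_pos": TCP position; "tcp_rot": TCP orientation; "ft_force": force on the tool from outside, world axes, zero at the start; "moment": the same for the moment, N m; "opening": opening from 0.0 (shut) to 1.0 (fully open).
Only numpy, scipy, OpenCV 4.12 (cv2) and the standard library are available. Lean on these libraries where they do the work, as an engineer would, in place of code of your own. Each camera call takes 0.05 s, during which the arm holds its last target. There are 200 camera calls.

## Working session

There is one attempt and no reset: what is moved stays moved. The work goes in short steps, Python scripts to look and compute and a tool call to move; the robot and the scene stay as the last step left them, time stands still between calls to the robot, and variables do not carry over. Pictures are saved under pics/ and viewed, about 8 in all and at most 12, crops included, and the job is handed in when it is done.

Besides the shell and the picture viewer there is one more tool, called after "Emit:" by a JSON object that holds its "fn" and its "kwargs". carry_out: Moves the arm, as the interface text tells. Its arguments: {"type":"object","properties":{"moves":{"type":"array","items":{"type":"object","properties":{"dx":{"type":"number"},"dy":{"type":"number"},"dz":{"type":"number"},"twist":{"type":"number"}}}},"grip":{"type":"number"}},"required":["moves"]}

```bash
mkdir -p pics
cat > h.py <<'E'
from cell import *
import numpy as np, cv2
def snap(n,f):
    info=camera_info(n); p,d=read_camera(n); cv2.imwrite(f'pics/{f}.png',p[:,:,::-1]); np.savez(f'{f}.npz',d=d,p=p,K=info['mtx'],R=info['R'],t=info['t']); return p,d,info
def w(f,u,v,z=None,r=1):
    s=np.load(f'{f}.npz'); K,R,t=s['K'],s['R'],np.ravel(s['t']); ray=np.linalg.inv(K)@[u,v,1]
    if z is None:
        a=s['d'][v-r:v+r+1,u-r:u+r+1]; D=np.median(a[a>0]); return R.T@(ray*D-t)
    c=-R.T@t; q=R.T@ray; return c+q*(z-c[2])/q[2]
E
python3 - <<'E'
from h import *
s=state(); print(s)
a=snap('scene','s0')[0]; b=snap('side','d0')[0]; print(state()['t'])
for n in('scene','side'):
    i=camera_info(n); print(n,-i['R'].T@np.ravel(i['t']))
cv2.imwrite('pics/both.png',cv2.resize(np.vstack([a,b])[:,:,::-1],None,fx=.78,fy=.78))
E
```

```text
{'t': 0.0, 'joints': array([-1.42761329e+00,  4.91549817e-01,  1.55949565e+00,  9.93338099e-06,
        1.09171657e+00, -1.05581059e-01]), 'qvel': array([-0.00215007,  0.00162028, -0.00012126, -0.00096052,  0.00124653,
       -0.00155249]), 'tau': array([ 1.45045942e-03, -6.12645936e+01, -2.58184683e+01,  6.92514726e-02,
        4.82196989e-02, -1.06947061e-04]), 'eef_pos': array([ 153.87582041, -605.48166677,  214.05190274]), 'tcp_rot': array([-3.14043072e+00, -1.31995277e-04,  2.48759440e-01]), 'ft_force': array([-0.36798587,  0.06258953,  0.12887647]), 'moment': array([ 0.00391144, -0.00262857,  0.05558382]), 'opening': 0.9971848180543901}
0.1
scene [1243.43343096  394.02704469  685.4391021 ]
side [133.85366377 561.52577141 725.71664227]
```

View pics/s0.png

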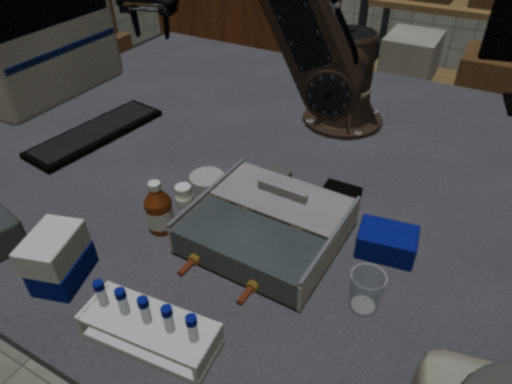

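The scene camera faces the robot. The box is centred near (270,230), its cover is on the robot's side, and the ridge is at about (283,189). The bottle and jars are left in the picture, the blue box and beaker right.

View pics/d0.png

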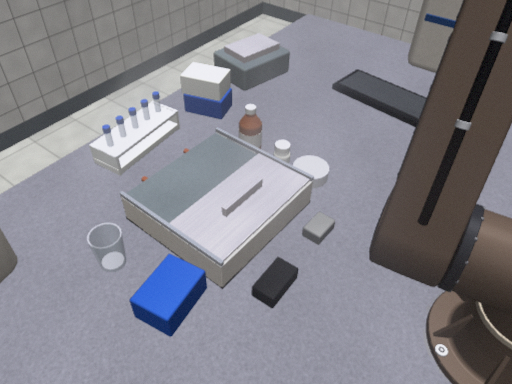

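Run:
```python
from h import *
for f in('s0','d0'):
    s=np.load(f+'.npz'); K,R,t,d=s['K'],s['R'],np.ravel(s['t']),s['d']
    v,u=np.mgrid[:384,:512]; P=(np.stack([u,v,np.ones_like(u)],-1)@np.linalg.inv(K).T*d[...,None]-t)@R
    np.save(f+'P.npy',P); z=P[...,2]; ok=(d>0)&(P[...,0]>300)&(P[...,0]<900)&(abs(P[...,1])<500)
    for lo,hi,nm in((66.5,71,'rear69'),(74.5,78.5,'cover'),(98,103,'ridge'),(80,84,'rail')):
        m=(ok&(z>lo)&(z<hi)).astype(np.uint8); n,l,st,c=cv2.connectedComponentsWithStats(m)
        for i in np.argsort(-st[1:,4])[:2]+1:
            q=P[l==i]; 
            if len(q)>40:
                r=cv2.minAreaRect(q[:,:2].astype(np.float32)); print(f,nm,len(q),np.round(r[0]),np.round(r[1]),round(r[2],1),q[:,2].mean().round(1),'pix',c[i].round())
```

```text
s0 rear69 5797 [677.  50.] [308. 146.] 87.6 69.6 pix [250. 239.]
s0 rear69 64 [662. 294.] [22. 52.] 11.6 68.8 pix [369. 273.]
s0 cover 4117 [563.  50.] [294. 215.] 88.5 77.1 pix [283. 199.]
s0 ridge 211 [535.  52.] [121.  14.] 88.6 100.8 pix [283. 187.]
s0 ridge 56 [ 697. -166.] [23. 38.] 39.6 100.3 pix [156. 197.]
s0 rail 386 [607. 201.] [  9. 290.] 88.4 82.5 pix [328. 241.]
s0 rail 305 [ 598. -100.] [ 11. 289.] 88.4 82.2 pix [204. 193.]
d0 rear69 4631 [680.  45.] [291. 138.] 88.3 68.4 pix [191. 176.]
d0 rear69 379 [460.  59.] [308.  25.] 84.7 68.7 pix [263. 225.]
d0 cover 5381 [568.  50.] [295. 215.] 88.6 76.0 pix [239. 204.]
d0 cover 83 [ 879. -439.] [99. 36.] 83.3 76.9 pix [253.  63.]
d0 ridge 214 [534.  54.] [119.  12.] 88.6 99.7 pix [241. 193.]
d0 ridge 45 [ 865. -219.] [70. 24.] 36.6 100.7 pix [210.  86.]
d0 rail 411 [605. 203.] [  9. 288.] 88.3 81.4 pix [172. 227.]
d0 rail 130 [519. -96.] [ 11. 131.] 88.3 81.4 pix [289. 165.]
```

```bash
cat >> h.py <<'E'
def to(x,y,z,yaw=None):
    s=state(); p=s['eef_pos']; from scipy.spatial.transform import Rotation as Ro
    R=Ro.from_euler('xyz',s['tcp_rot']).as_matrix(); d=R.T@(np.array([x,y,z])-p)
    print('tool d mm',d.round(1),'len',np.linalg.norm(d).round(),'twist',None if yaw is None else np.degrees(s['tcp_rot'][2]-yaw).round(1))
C=np.array([602.,51.]); YAW=-.027
def bx(x,y):
    c,s=np.cos(YAW),np.sin(YAW); return C+[c*x-s*y,s*x+c*y]
E
python3 - <<'E'
from h import *
to(294,-405,214,-.027); print(bx(-67.5-35,0))
E
```

```text
tool d mm [ 185.2 -159.9    0.3] len 245.0 twist 15.8
[499.53735898  53.76716376]
```

Emit:
{"fn": "carry_out", "kwargs": {"moves": [{"dx":0.037,"dy":-0.032,"twist":4},{"dx":0.074,"dy":-0.064,"twist":8},{"dx":0.111,"dy":-0.096,"twist":12},{"dx":0.148,"dy":-0.128,"twist":15.8},{"dx":0.185,"dy":-0.16,"twist":15.8}], "grip": 0}}

```text
schema error: expected keys dx, dy, dz, twist
```

Emit:
{"fn": "carry_out", "kwargs": {"moves": [{"dx":0.037,"dy":-0.032,"dz":0,"twist":4},{"dx":0.074,"dy":-0.064,"dz":0,"twist":8},{"dx":0.111,"dy":-0.096,"dz":0,"twist":12},{"dx":0.148,"dy":-0.128,"dz":0,"twist":15.8},{"dx":0.185,"dy":-0.16,"dz":0,"twist":15.8}], "grip": 0}}

```text
t: 0.6
eef_pos: [294.5, -403.4, 214.5]
tcp_rot: [-3.141, 0.0, -0.03]
ft_force: [0.8, -0.5, -0.6]
opening: 0.636
```

Run:
```python
from h import *
s=state();print(s['eef_pos'],s['tcp_rot'],s['opening'])
to(430,-180,200,-.027); to(500,53,200)
```

```text
[ 294.47441633 -403.36039401  214.48878197] [-3.14136798e+00  6.10177051e-05 -2.97441159e-02] 0.6361384277414446
tool d mm [ 128.8 -227.3   14.5] len 262.0 twist -0.2
tool d mm [ 191.9 -462.3   14.6] len 501.0 twist None
```

Emit:
{"fn": "carry_out", "kwargs": {"moves": [{"dx":0.023,"dy":-0.044,"dz":0,"twist":0},{"dx":0.046,"dy":-0.088,"dz":0,"twist":0},{"dx":0.069,"dy":-0.132,"dz":0,"twist":0},{"dx":0.092,"dy":-0.176,"dz":0,"twist":0},{"dx":0.115,"dy":-0.22,"dz":0,"twist":0}]}}

```text
t: 1.1
eef_pos: [415.2, -186.4, 214.6]
tcp_rot: [3.141, 0.0, -0.027]
ft_force: [0.6, -0.5, -0.9]
opening: 0.213
```

Emit:
{"fn": "carry_out", "kwargs": {"moves": [{"dx":0.016,"dy":-0.046,"dz":0,"twist":0},{"dx":0.032,"dy":-0.092,"dz":0,"twist":0},{"dx":0.048,"dy":-0.138,"dz":0,"twist":0},{"dx":0.064,"dy":-0.184,"dz":0,"twist":0},{"dx":0.08,"dy":-0.228,"dz":0,"twist":0}]}}

```text
t: 1.6
eef_pos: [501.1, 39.7, 214.6]
tcp_rot: [3.141, 0.0, -0.027]
ft_force: [0.7, -0.8, 0.1]
opening: 0.006
```

Run:
```python
from h import *
s=state();print(s['eef_pos'],s['tcp_rot'],s['opening'],s['ft_force'])
snap('wrist','w1')
to(498,54,84,-.027)
```

```text
[501.0850367   39.65252512 214.5616256 ] [ 3.14146134e+00  1.22299798e-04 -2.66086918e-02] 0.0059207209840211866 [ 0.70791069 -0.77953573  0.10692641]
tool d mm [ -5.3  -9.4 130.6] len 131.0 twist 0.1
```

View pics/w1.png

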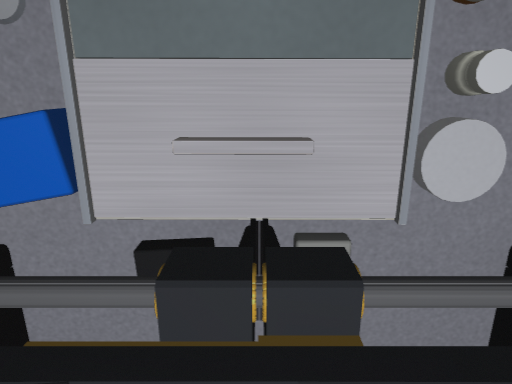

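The wrist picture has +x up. The ridge spans u 173–313 at v 140–154, with the closed fingers at about (260,220), just behind and near its middle. I'll descend behind the ridge.

Emit:
{"fn": "carry_out", "kwargs": {"moves": [{"dx":-0.006,"dy":-0.01,"dz":0.045,"twist":0},{"dx":-0.006,"dy":-0.01,"dz":0.09,"twist":0},{"dx":-0.006,"dy":-0.01,"dz":0.129,"twist":0},{"dx":-0.006,"dy":-0.01,"dz":0.129,"twist":0}]}}

```text
t: 2.05
eef_pos: [492.8, 47.7, 81.9]
tcp_rot: [3.142, 0.008, -0.027]
ft_force: [-0.2, -0.4, 0.7]
opening: 0.003
```

Emit:
{"fn": "carry_out", "kwargs": {"moves": [{"dx":0.01,"dy":0,"dz":0,"twist":0},{"dx":0.02,"dy":0,"dz":0,"twist":0},{"dx":0.03,"dy":0,"dz":0,"twist":0},{"dx":0.04,"dy":0,"dz":0,"twist":0}]}}

```text
t: 2.45
eef_pos: [536.4, 46.4, 87.0]
tcp_rot: [3.141, -0.002, -0.027]
ft_force: [-3.0, -0.6, 1.5]
opening: 0.006
```

Emit:
{"fn": "carry_out", "kwargs": {"moves": [{"dx":0.02,"dy":0,"dz":0,"twist":0},{"dx":0.04,"dy":0,"dz":0,"twist":0},{"dx":0.06,"dy":0,"dz":0,"twist":0},{"dx":0.08,"dy":0,"dz":0,"twist":0},{"dx":0.1,"dy":0,"dz":0,"twist":0}]}}

```text
t: 2.95
eef_pos: [636.4, 43.6, 86.6]
tcp_rot: [3.141, -0.001, -0.027]
ft_force: [-2.6, -1.2, 3.1]
opening: 0.007
```

Emit:
{"fn": "carry_out", "kwargs": {"moves": [{"dx":0.006,"dy":0,"dz":0,"twist":0},{"dx":0.012,"dy":0,"dz":0,"twist":0},{"dx":0.015,"dy":0,"dz":0,"twist":0},{"dx":0.018,"dy":0,"dz":0,"twist":0}]}}

```text
t: 3.35
eef_pos: [650.5, 43.4, 85.7]
tcp_rot: [3.141, 0.006, -0.027]
ft_force: [-23.9, -0.9, 15.9]
opening: 0.007
```

Emit:
{"fn": "carry_out", "kwargs": {"moves": [{"dx":-0.02,"dy":0,"dz":0,"twist":0},{"dx":-0.04,"dy":0,"dz":-0.03,"twist":0},{"dx":-0.08,"dy":0,"dz":-0.06,"twist":0},{"dx":-0.12,"dy":0,"dz":-0.09,"twist":0},{"dx":-0.16,"dy":0,"dz":-0.12,"twist":0}]}}

```text
t: 3.85
eef_pos: [491.4, 47.7, 206.6]
tcp_rot: [3.142, -0.001, -0.027]
ft_force: [-0.0, -0.1, 1.2]
opening: 0.003
```

Emit:
{"fn": "carry_out", "kwargs": {"moves": [{"dx":-0.01,"dy":0,"dz":0,"twist":0},{"dx":-0.01,"dy":0,"dz":0,"twist":0}]}}

```text
t: 4.05
eef_pos: [482.5, 48.0, 206.5]
tcp_rot: [3.142, -0.003, -0.027]
ft_force: [1.0, -0.3, -0.1]
opening: 0.004
```

Run:
```python
from h import *
s=state();print(s['eef_pos'],s['tcp_rot'],s['ft_force'])
p,d,i=snap('wrist','w2'); snap('scene','s2')
K,R,t=i['mtx'],i['R'],np.ravel(i['t'])
v,u=np.mgrid[:384,:512]; P=(np.stack([u,v,np.ones_like(u)],-1)@np.linalg.inv(K).T*d[...,None]-t)@R
np.save('w2P.npy',P)
z=P[...,2]
for lo,hi in((98,103),(80,84),(57,63)):
    m=((z>lo)&(z<hi)&(d>0)).astype(np.uint8); n,l,st,c=cv2.connectedComponentsWithStats(m)
    for k in np.argsort(-st[1:,4])[:3]+1:
        q=P[l==k]; r=cv2.minAreaRect(q[:,:2].astype(np.float32)); print(lo,len(q),np.round(r[0],1),np.round(r[1]),round(r[2],1),q[:,2].mean().round(1),c[k].round())
```

```text
[482.51840774  48.02190031 206.54710677] [ 3.14151892e+00 -2.53586614e-03 -2.68588609e-02] [ 0.95512413 -0.31420484 -0.06180322]
80 1964 [537.5 -97.8] [  9. 173.] 88.2 81.4 [430. 102.]
80 1963 [546.3 203.1] [  9. 172.] 88.3 81.3 [ 73. 102.]
80 1 [618.7 196.2] [0. 0.] 0.0 80.4 [68. 19.]
57 5542 [519.5 270.2] [84. 77.] 8.2 59.3 [ 30. 143.]
57 1812 [535.6 109.9] [30. 84.] 84.8 59.4 [190. 124.]
57 1408 [529.5  53.2] [296. 134.] 88.3 60.0 [251. 147.]
```

View pics/w2.png

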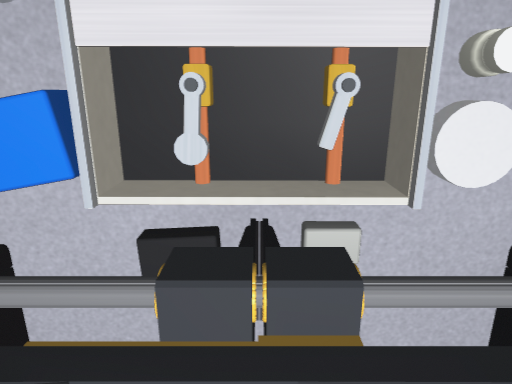

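The well is open. The round-disc handle is on the left, with its axis at (191,84) and its disc at (190,148), nearly open. The square handle is on the right, with its axis at (347,84). The cover's front edge is at v≈45.

Run:
```python
from h import *
a=w('w2',191,84,60)[:2]; e=w('w2',190,148,60)[:2]
def inv(q):
    c,s=np.cos(YAW),np.sin(YAW); d=np.array(q)-C; return np.array([c*d[0]+s*d[1],-s*d[0]+c*d[1]])
print('axis',a,inv(a),'end',e,inv(e),'len',np.linalg.norm(a-e)); 
print('sq',inv(w('w2',347,84,60)[:2]),'sqend',inv(w('w2',327,147,60)[:2]))
print('cover front edge',inv(w('w2',250,46,76.5)[:2]))
P=np.load('s0P.npy')
s=np.load('s2.npz'); K,R,t,d=s['K'],s['R'],np.ravel(s['t']),s['d']
v,u=np.mgrid[:384,:512]; P=(np.stack([u,v,np.ones_like(u)],-1)@np.linalg.inv(K).T*d[...,None]-t)@R
q=P[(abs(P[...,2]-100)<2.5)&(abs(P[...,0]-660)<60)&(abs(P[...,1]-50)<75)]; r=cv2.minAreaRect(q[:,:2].astype(np.float32)); print('ridge',r,inv(r[0]))
```

```text
axis [567.22781374 106.43222823] [-36.25600089  54.47328945] end [509.95371073 112.05778685] [-93.66110039  58.55058478] len 57.54971577789641
sq [-36.3200113  -84.63300249] sqend [-92.78253354 -69.84798799]
cover front edge [-6.77485506  1.23273562]
ridge ((669.8788452148438, 48.69819259643555), (119.68289947509766, 14.456169128417969), 88.56599426269531) [67.91624613 -0.46846229]
```

Ridge travel is about 135 mm from a start near 5 mm, with 24 N felt at the stop, so the cover is fully back. Next I'll descend on the right of the disc and sweep it round in an arc.

Run:
```python
from h import *
to(*bx(-92,15),45,YAW)
A=np.array([-36,54.7])
for th in np.arange(0,1.75,.15):
    F=A+55*np.array([-np.cos(th),np.sin(th)])-30*np.array([np.sin(th),np.cos(th)]); d=F-[-92,15]; print(th.round(2),F.round(),'dx',d[0].round(),'dy',-d[1].round())
```

```text
tool d mm [ 25.9 -21.3 160.2] len 164.0 twist -0.0
0.0 [-91.  25.] dx 1.0 dy -10.0
0.15 [-95.  33.] dx -3.0 dy -18.0
0.3 [-97.  42.] dx -5.0 dy -27.0
0.45 [-99.  52.] dx -7.0 dy -37.0
0.6 [-98.  61.] dx -6.0 dy -46.0
0.75 [-97.  70.] dx -5.0 dy -55.0
0.9 [-94.  79.] dx -2.0 dy -64.0
1.05 [-89.  87.] dx 3.0 dy -72.0
1.2 [-84.  95.] dx 8.0 dy -80.0
1.35 [-77. 102.] dx 15.0 dy -87.0
1.5 [-70. 107.] dx 22.0 dy -92.0
1.65 [-62. 112.] dx 30.0 dy -97.0
```

Emit:
{"fn": "carry_out", "kwargs": {"moves": [{"dx":0.026,"dy":-0.021,"dz":0.035,"twist":0},{"dx":0.026,"dy":-0.021,"dz":0.08,"twist":0},{"dx":0.026,"dy":-0.021,"dz":0.12,"twist":0},{"dx":0.026,"dy":-0.021,"dz":0.15,"twist":0},{"dx":0.026,"dy":-0.021,"dz":0.161,"twist":0}]}}

```text
t: 4.65
eef_pos: [508.9, 68.1, 40.5]
tcp_rot: [3.141, 0.006, -0.027]
ft_force: [-0.2, 0.1, -0.2]
opening: 0.007
```

Emit:
{"fn": "carry_out", "kwargs": {"moves": [{"dx":0.001,"dy":-0.003,"dz":0,"twist":0},{"dx":0,"dy":-0.006,"dz":0,"twist":0}]}}

```text
t: 4.85
eef_pos: [510.8, 74.4, 45.0]
tcp_rot: [3.142, -0.001, -0.027]
ft_force: [0.4, 0.1, 0.4]
opening: 0.007
```

Emit:
{"fn": "carry_out", "kwargs": {"moves": [{"dx":-0.003,"dy":-0.012,"dz":0,"twist":0},{"dx":-0.005,"dy":-0.021,"dz":0,"twist":0},{"dx":-0.007,"dy":-0.031,"dz":0,"twist":0},{"dx":-0.006,"dy":-0.04,"dz":0,"twist":0},{"dx":-0.005,"dy":-0.049,"dz":0,"twist":0}]}}

```text
t: 5.35
eef_pos: [506.4, 124.2, 45.0]
tcp_rot: [3.141, -0.001, -0.027]
ft_force: [1.5, -3.4, 1.2]
opening: 0.006
```

Emit:
{"fn": "carry_out", "kwargs": {"moves": [{"dx":0.003,"dy":-0.009,"dz":0,"twist":0},{"dx":0.008,"dy":-0.017,"dz":0,"twist":0},{"dx":0.013,"dy":-0.025,"dz":0,"twist":0},{"dx":0.017,"dy":-0.03,"dz":0,"twist":0}]}}

```text
t: 5.75
eef_pos: [524.2, 153.6, 44.4]
tcp_rot: [3.141, 0.001, -0.027]
ft_force: [-0.9, -1.0, 0.1]
opening: 0.004
```

Emit:
{"fn": "carry_out", "kwargs": {"moves": [{"dx":0.005,"dy":-0.004,"dz":0,"twist":0},{"dx":0.008,"dy":-0.006,"dz":0,"twist":0},{"dx":0.011,"dy":-0.008,"dz":0,"twist":0},{"dx":0.011,"dy":-0.008,"dz":0,"twist":0}]}}

```text
t: 6.15
eef_pos: [535.6, 160.7, 44.6]
tcp_rot: [-3.141, -0.001, -0.027]
ft_force: [0.3, -0.6, -0.5]
opening: 0.008
```

Emit:
{"fn": "carry_out", "kwargs": {"moves": [{"dx":0.002,"dy":0,"dz":0,"twist":0},{"dx":0.002,"dy":0,"dz":0,"twist":0}]}}

```text
t: 6.35
eef_pos: [537.2, 160.5, 44.6]
tcp_rot: [-3.142, 0.0, -0.027]
ft_force: [-0.9, 1.0, -0.3]
opening: 0.007
```

Emit:
{"fn": "carry_out", "kwargs": {"moves": [{"dx":0.002,"dy":0,"dz":0,"twist":0},{"dx":0.002,"dy":0,"dz":0,"twist":0}]}}

```text
t: 6.55
eef_pos: [539.3, 160.4, 44.6]
tcp_rot: [3.142, -0.0, -0.027]
ft_force: [-1.1, 0.6, 0.3]
opening: 0.004
```

Emit:
{"fn": "carry_out", "kwargs": {"moves": [{"dx":0.002,"dy":0,"dz":0,"twist":0},{"dx":0.002,"dy":0,"dz":0,"twist":0}]}}

```text
t: 6.75
eef_pos: [541.3, 160.4, 44.6]
tcp_rot: [3.142, 0.0, -0.027]
ft_force: [-1.4, 1.3, -0.7]
opening: 0.003
```

Emit:
{"fn": "carry_out", "kwargs": {"moves": [{"dx":0.002,"dy":0,"dz":0,"twist":0},{"dx":0.002,"dy":0,"dz":0,"twist":0}]}}

```text
t: 6.95
eef_pos: [541.6, 160.4, 44.5]
tcp_rot: [3.141, 0.004, -0.027]
ft_force: [-8.0, 2.4, 4.5]
opening: 0.006
```

Run:
```python
from h import *
s=state();print(s['eef_pos'],s['ft_force'])
p,_,_=snap('wrist','w3'); q,_,_=snap('scene','s3')
cv2.imwrite('pics/c3.png',np.vstack([cv2.resize(p[:220],(700,301)),cv2.resize(q[150:300,150:410],(520,299))[:, :].repeat(1,0) if 0 else cv2.copyMakeBorder(cv2.resize(q[150:300,150:410],(520,299)),0,0,0,180,0)])[:,:,::-1])
```

```text
[541.62337618 160.36521196  44.4641612 ] [-8.03145719  2.37097499  4.54744622]
```

View pics/c3.png

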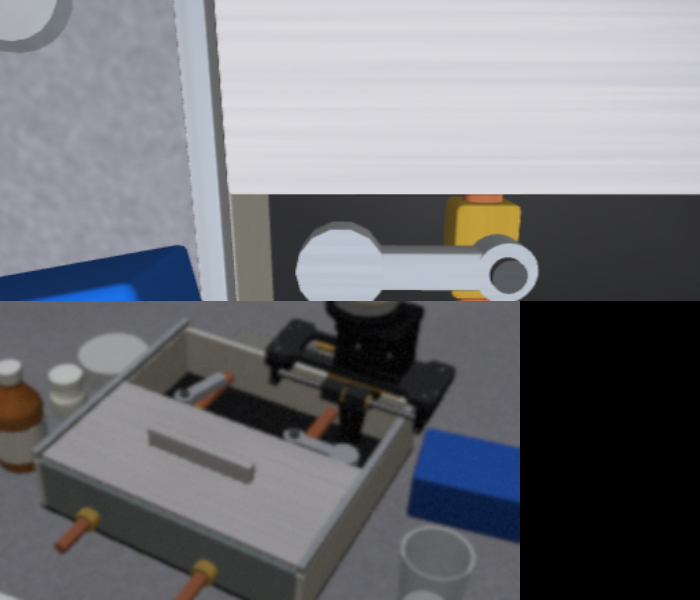

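The round handle lies straight across its pipe, and the 8 N force shows it is against the stop. I'll back off and check from above.

Emit:
{"fn": "carry_out", "kwargs": {"moves": [{"dx":-0.02,"dy":0.0,"dz":0,"twist":0},{"dx":-0.03,"dy":0.0,"dz":0,"twist":0},{"dx":-0.03,"dy":0.0,"dz":-0.045,"twist":0},{"dx":-0.03,"dy":0.0,"dz":-0.09,"twist":0},{"dx":-0.03,"dy":0.0,"dz":-0.135,"twist":0}]}}

```text
t: 7.55
eef_pos: [513.3, 161.0, 181.4]
tcp_rot: [3.141, -0.001, -0.027]
ft_force: [1.7, -0.2, 0.3]
opening: 0.003
```

Emit:
{"fn": "carry_out", "kwargs": {"moves": [{"dx":-0.01,"dy":0.035,"dz":-0.025,"twist":0},{"dx":-0.02,"dy":0.075,"dz":-0.025,"twist":0},{"dx":-0.03,"dy":0.11,"dz":-0.025,"twist":0},{"dx":-0.03,"dy":0.11,"dz":-0.025,"twist":0},{"dx":-0.03,"dy":0.11,"dz":-0.025,"twist":0}]}}

```text
t: 8.05
eef_pos: [480.6, 51.4, 205.0]
tcp_rot: [3.141, -0.001, -0.029]
ft_force: [0.1, -0.1, -0.4]
opening: 0.005
```

Run:
```python
from h import *
s=state();print(s['eef_pos'],s['ft_force'])
snap('wrist','w4'); snap('scene','s4'); snap('side','d4')
def inv(q):
    c,s=np.cos(YAW),np.sin(YAW); d=np.array(q)-C; return np.array([c*d[0]+s*d[1],-s*d[0]+c*d[1]])
for f in('s4','d4'):
    s=np.load(f+'.npz'); K,R,t,d=s['K'],s['R'],np.ravel(s['t']),s['d']
    v,u=np.mgrid[:384,:512]; P=(np.stack([u,v,np.ones_like(u)],-1)@np.linalg.inv(K).T*d[...,None]-t)@R
    q=P[(abs(P[...,2]-100)<2.5)&(abs(P[...,0]-660)<60)&(abs(P[...,1]-50)<75)&(d>0)]
    if len(q)>20: r=cv2.minAreaRect(q[:,:2].astype(np.float32)); print('ridge',np.round(r[1]),inv(r[0]))
```

```text
[480.62285474  51.37552854 205.04145055] [ 0.09420926 -0.11313276 -0.35279228]
ridge [119.  15.] [68.40025359 -0.24483825]
ridge [118.  14.] [66.73435384  1.38104953]
```

View pics/w4.png

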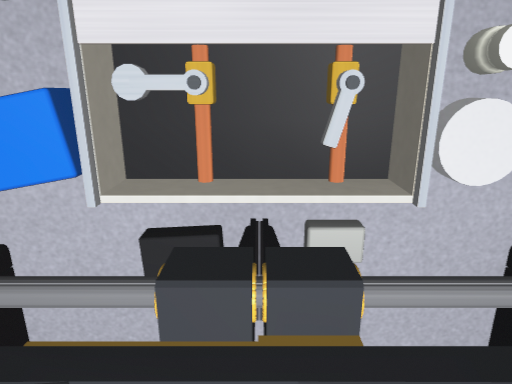

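View pics/d4.png

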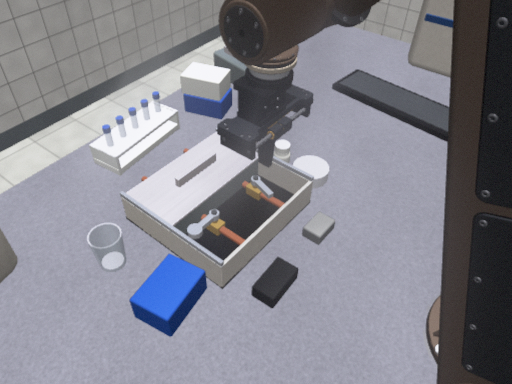

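The wrist picture shows the disc at (131,82) level with its axis at (195,82), so the round handle is fully across its pipe. The square handle sits as before and the cover is back. In the side picture the bystanders stand where they did at the start.

```bash
python3 -c "
from cell import *
print(job_done(), state()['t'])"
```

```text
the job is handed in; nothing more can be done
the job is handed in; nothing more can be done
```

The cover is fully back over the rear of the box and the round-disc handle is shut. I handed the job in after about 8 s of the 48 s allowed; it reports no verdict.

- **Cover:** I pushed the ridge with the closed fingertips until it stopped firmly (24 N). The ridge measured about +67 to +68 mm in box x afterwards, from −67.5 mm at the start. That fits 140 mm of travel if the cover began about 5 mm open, which I inferred rather than measured.
- **Round handle:** I swept it a quarter turn clockwise until the arm stopped advancing (8 N). After I backed off, the close-up showed it straight across its pipe.
- **Other things:** The square handle read about 0.31 rad before and 0.33 rad after, which is within pixel-reading error. The other things on the bench looked unmoved in the final wrist and side pictures; I compared them by eye only.
- **Hand-in:** The tool was clear above the box, with near-zero force on it. No check failed or disagreed.

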